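# Dump the copper bosses from the drop-bottom hopper

### The job

Two alike drop-bottom hoppers stand on the coppersmith's bench, each on legs over its own catch tray. Find the one holding the round domed bosses and draw its bolt outward by the upright knob, so that its hinged floor swings open and both bosses drop into the tray below; leave the bolt drawn and let go. Leave the other hopper, with the straight bars, shut and its bars undisturbed.

Things in the scene. Friction and masses are not known exactly. Their poses are not given: they have to be found in the camera images.
- hopper: Grey hopper with the bosses, fixed: open box 140 (x) by 130 mm, 4 mm walls, rim 245 and hinged floor 180 mm above the bench, on legs in a wooden tray (x -110 to 90, y -80 to 80, 45 mm high). Origin: on the bench below the box's centre; z up; -x, the bolt side, faces the robot. The floor hinges at +x; freed, it drops 1.2 rad by its weight and stays. The other hopper is alike; left or right varies.
- hopper_knob (a point): Grip point on the bolt's knob, an upright wooden cylinder 22 mm wide, 60 high, outside the -x wall: on its axis, 25 mm below its top, 250 above the bench; axes as the hopper's. Bolt home: x -108, y 0 in the hopper's frame, 38 mm from the wall; it starts 0 to 5 mm drawn. It slides to -x with 2 to 3 N, no spring; the floor is free from 17 mm, the stop is at 45 mm from home.
- boss_a: A round domed copper boss, 50 mm across and 16 mm high, about 80 g, lying on the hopper's floor at the start. Origin: centre of its flat underside.
- boss_b: The second boss, the same as boss_a, beside it in the same hopper.
- bar_a: One of the two straight copper bars, 80 by 30 by 10 mm, about 100 g, lying on the floor of the other hopper (the one to leave shut). Origin: centre of its underside; x along its length.
Mind the look-alikes: they are no part of the job. Leave any grey look-alike of the boss_b alone.

How it is judged:
By the outcome, as a careful person would: the job done as asked, in the order asked, and still so for the second after the job is handed in, with the robot touching nothing.
It also fails if it takes over 32 s, if anything falls off the work surface, if the arm or the gripper's body presses on something with over 40 N, if the wrist force passes 120 N, or if a joint passes its speed limit or range.

### The arm

A 7-joint arm with a two-finger parallel gripper is mounted at the origin on the work surface. World frame = base frame: x ahead of the robot, y to its left, z up, the work surface at z = 0. Lengths are in m, angles in degrees, forces in N, time in s.
With the tool pointing down it reaches from about 0.425 to 0.875 m from the base axis. Payload 4.7 kg.
Tool frame: the origin (TCP) lies midway between the tips of the shut fingers; the grasp point (between the pads) lies 19 mm behind it; z points along the fingers, y is the direction in which the jaws open and shut (so a half turn about z gives the same grasp; the last joint's range is limited). The gripper opens to 87 mm and grips with 3 to 60 N. Pads are 19 mm wide; open, the fingers measure 117 mm over their backs; the gripper's body (75 mm by 190 mm) begins 51 mm behind the grasp point.
Start: joints at [70.193, 18.392, -4.016, 83.108, 1.295, 78.541, -3.26], TCP at [0.229, -0.608, 0.223] pointing down, gripper open.
Joint ranges: [-163.93, 163.93], [-17.29, 119.83], [-79.2, 71.16], [3.27, 140.29], [-89.18, 269.18], [5.43, 117.66], [-154.24, 154.24]. Speed limits (degrees/s): [147.25, 147.25, 180, 180, 180, 180, 180].

### API

Orientations are given as [roll, pitch, yaw] about the fixed x, y, z axes, in that order (R = Rz(yaw) Ry(pitch) Rx(roll)).
In Python, from cell import env gives the robot as it stands.
- The arm moves only by the tool apply_moves, never from a script. Its argument "targets" is a list of rows, each a list of 2 entries, a list of its own where there are three numbers: the shift along the world's x, y, z in mm, then the turn, a rotation vector about the world's x, y, z in rad. A call has 1 to 8 rows; each row is the pose to reach, as a shift and turn from the pose commanded when the call began; what a row does not reach only later rows make up. A row lasts 1/10 s, in which the tool goes at most 50 mm and 8.59 degrees, less where a joint would pass 70% of its speed; a pose out of reach is approached as far as the arm can. A call with a gripper value outside its range is refused whole. "hand" is the finger opening in mm, from 0 to 87, set as the call begins (left out, the last holds). The fingers move at their own pace and stop on an object; "squeeze" is the grip in N (left out, the last holds). Time passes only in rows, so rows that repeat a pose let the fingers close. It gives the time, the measured TCP pose, the force and the opening at its end, in the units of the state.
- env.get_obs(): the state, without advancing time (a new reading comes with each control period).
- env.read_camera(name): name is "scene" or "side" or "wrist"; returns a dict with "image" (384x512x3 uint8, red, green, blue), "camera_matrix" (3x3 intrinsics, pixels), "camera_from_world" (4x4, takes a point from world to camera coordinates); the wrist camera has in their place "mount" (4x4, takes a point from camera to tool coordinates, whose origin is the TCP and whose axes are the flange's). Camera axes: x right, y down, z forward; pixel columns grow to the right and rows downward; lengths in m; the calibration is good to about 2 mm. The wrist camera is an equidistant fisheye: a pixel r from the principal point sees the ray r / f radians off the axis. A picture is of the moment at which its call begins: read the wrist's pose just before it. There is no depth.
- env.sign_off(): hands the job in, once; it reports no verdict.
Trained networks look in a picture, given as the dict that the camera call returned (one of the last four; its "shot" number tells which), for a name from the list of things; names that differ only in an ending like _2 or _b are one class to them, and where a whole thing is asked for, a point or a joint stands for the part that bears it (a point fixed in the world has none). Each returns a list of dicts, best first, with "conf" (0 to 1); they miss things now and then, are a little off and sometimes report something else, mostly with a low value. They report only what shows in the picture. A call takes as long as a camera call. They do not tell look-alikes from the thing itself.
- env.regions_of(picture, target): "region" (384x512 bool, what is visible of it) and "rect" ([left, top, right, bottom] in pixels, round what is visible of it).
The state is a dict: "time_s": time; "qpos": joint angles; "joint_velocities": joint speeds; "effort": joint torques, N m; "tool_pos": TCP position; "tool_rot": TCP orientation; "force": force on the tool from outside, world axes, zero at the start; "wrist_torque": the same for the moment, N m; "grip_width": finger opening in m.
Only numpy, scipy, OpenCV 4.12 (cv2) and the standard library are available. Lean on these libraries where they do the work, as an engineer would, in place of code of your own. Each camera call takes 0.05 s, during which the arm holds its last target. There are 200 camera calls.

## Working session

There is one attempt and no reset: what is moved stays moved. The work goes in short steps, Python scripts to look and compute and a tool call to move; the robot and the scene stay as the last step left them, time stands still between calls to the robot, and variables do not carry over. Pictures are saved under pics/ and viewed, about 8 in all and at most 12, crops included, and the job is handed in when it is done.

Besides the shell and the picture viewer there is one more tool, called in YAML: its name, and indented under it one key for each argument. apply_moves: Moves the arm, as the interface text tells. Its arguments: {"type":"object","properties":{"targets":{"type":"array","items":{"type":"array"}},"hand":{"type":"number"},"squeeze":{"type":"number"}},"required":["targets"]}

```bash
mkdir -p pics
cat > h.py <<'E'
import cv2,numpy as np
from cell import env
def save(p,n): cv2.imwrite('pics/'+n,p['image'][:,:,::-1])
E
python3 - <<'E'
from h import *
o=env.get_obs();print(o['tool_pos'],o['tool_rot'],o['force'])
ps=[]
for c in('scene','side'):
    p=env.read_camera(c);ps.append(p['image'])
    print(c,p['camera_matrix'].tolist(),np.round(p['camera_from_world'],3).tolist())
    for t in('hopper','hopper_knob','boss_a','bar_a'):
        for r in env.regions_of(p,t):
            ys,xs=np.nonzero(r['region']);print(t,round(r['conf'],2),r['rect'],xs.mean().round(1),ys.mean().round(1))
    save(p,c+'0.png')
E
```

```text
[ 0.22864159 -0.60787322  0.22148559] [-1.79892523e+02  5.31770841e-03  2.06196784e+01] [0.35267931 0.38051667 0.29169382]
scene [[418.40293151885766, 0.0, 257.67475526703413], [0.0, 418.40293151885766, 187.83275037080642], [0.0, 0.0, 1.0]] [[-0.434, 0.901, 0.011, 0.322], [0.664, 0.327, -0.672, -0.278], [-0.609, -0.284, -0.74, 1.397], [0.0, 0.0, 0.0, 1.0]]
hopper 0.91 [117.4, 119.9, 233.5, 273.8] 172.8 200.0
hopper_knob 0.84 [196.6, 121.7, 207.6, 157.8] 202.3 137.4
boss_a 0.63 [148.2, 164.9, 174.0, 184.6] 162.2 175.4
side [[418.22753271781005, 0.0, 256.70068279592107], [0.0, 418.22753271781005, 192.32806080568778], [0.0, 0.0, 1.0]] [[0.999, -0.04, 0.001, -0.605], [-0.03, -0.774, -0.633, 0.077], [0.027, 0.632, -0.774, 1.092], [0.0, 0.0, 0.0, 1.0]]
hopper 0.89 [249.2, 203.2, 359.4, 337.6] 305.0 271.8
hopper_knob 0.32 [250.9, 204.8, 358.0, 337.5] 305.0 272.3
boss_a 0.98 [297.9, 351.6, 323.7, 379.6] 310.3 368.4
boss_a 0.84 [310.8, 234.8, 332.4, 256.8] 320.9 243.4
boss_a 0.7 [227.1, 361.1, 252.7, 384.0] 241.0 373.8
boss_a 0.55 [249.2, 203.5, 358.4, 340.3] 305.1 271.5
boss_a 0.44 [296.0, 258.2, 320.5, 267.0] 307.8 260.4
bar_a 0.83 [239.8, 88.0, 273.8, 106.5] 255.5 98.8
```

View pics/scene0.png

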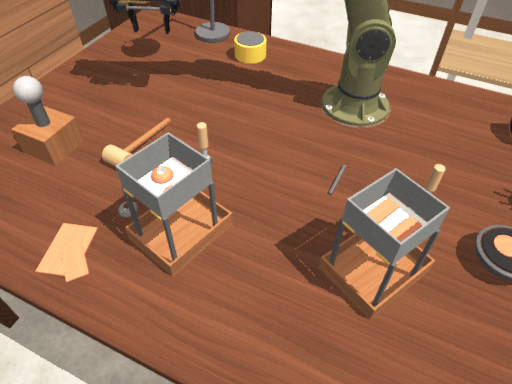

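View pics/side0.png

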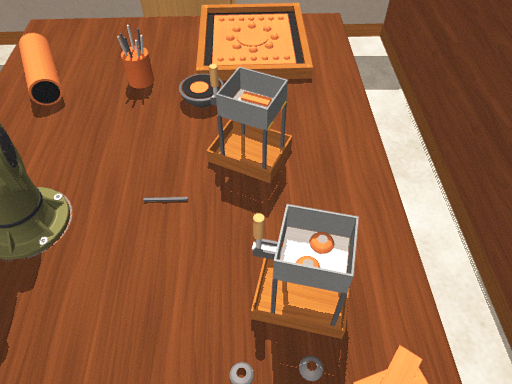

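The scene view shows the boss hopper at left (172,180), with its knob at (202,135). The bar hopper is at (395,215), with its knob at (436,178). In the side view the bosses are at (321,243) and (307,262), and their knob is at (259,226). The grey look-alikes lie on the bench at (241,373) and (310,368). The bar hopper's knob in the side view, at (214,80), is the one to avoid.

Run:
```python
from h import *
from scipy.optimize import least_squares
S=env.read_camera('scene');D=env.read_camera('side')
def pr(p,X):
    T=p['camera_from_world'];c=X@T[:3,:3].T+T[:3,3];u=c@p['camera_matrix'].T;return u[:,:2]/u[:,2:]
def H(x,y,a,L):
    c,s=np.cos(a),np.sin(a);L=np.array(L,float);return np.c_[x+c*L[:,0]-s*L[:,1],y+s*L[:,0]+c*L[:,1],L[:,2]]
rim=[(-.07,.065,.245),(.07,.065,.245),(.07,-.065,.245),(-.07,-.065,.245)]
us=np.array([(211,159),(163,187),(119,174),(167,138)],float)
ud=np.array([(286,205),(358,214),(352,290),(274,278)],float)
# knob top/bottom-ish
kn=lambda d:[(-.108-d,0,.275),(-.108-d,0,.25)]
ks=np.array([(202.3,123.5)]);kd=np.array([(258.5,216.)])
f=lambda v:np.r_[(pr(S,H(*v[:3],rim))-us).ravel(),(pr(D,H(*v[:3],rim))-ud).ravel(),(pr(S,H(*v[:3],kn(v[3])[:1]))-ks).ravel(),(pr(D,H(*v[:3],kn(v[3])[:1]))-kd).ravel()]
r=least_squares(f,[.65,-.25,0,.003],loss='soft_l1');v=r.x
print(v[:2],np.degrees(v[2]),v[3],r.cost);print(f(v).round(1).reshape(-1,2).tolist());print(H(*v[:3],kn(v[3])))
ims=[]
for p,(x0,y0) in((S,(100,100)),(D,(230,190))):
    im=cv2.resize(p['image'][:,:,::-1][y0:y0+150,x0:x0+140],None,fx=2.85,fy=2.85,interpolation=cv2.INTER_CUBIC)
    for q in np.r_[pr(p,H(*v[:3],rim)),pr(p,H(*v[:3],kn(v[3])))]: cv2.circle(im,tuple(int(t) for t in (q-(x0,y0)+.5)*2.85),3,(0,255,0),1)
    ims.append(im)
cv2.imwrite('pics/c1.png',np.hstack(ims))
```

```text
[ 0.70748912 -0.23311083] -13.39869160727962 0.0054537171082669434 65.54595755432305
[[-0.6, 0.5], [-3.9, 12.2], [-3.7, -6.0], [0.1, -4.9], [-1.3, -2.2], [-1.4, -0.1], [1.3, -16.7], [-0.4, -18.3], [-1.1, 1.3], [-1.9, 0.7]]
[[ 0.59712348 -0.20682069  0.275     ]
 [ 0.59712348 -0.20682069  0.25      ]]
```

View pics/c1.png

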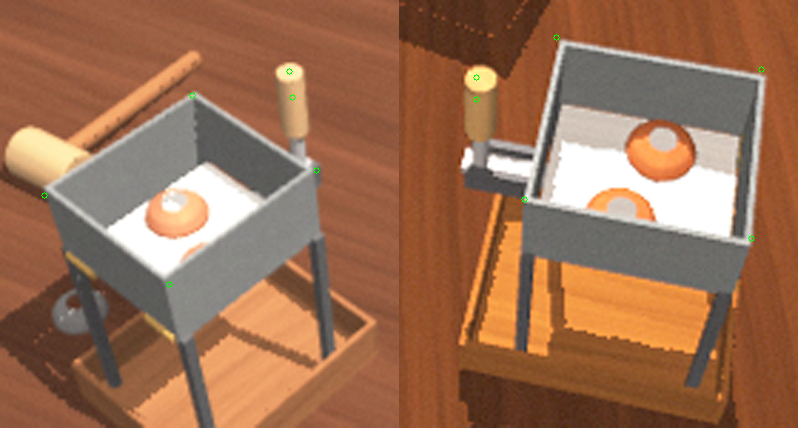

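The crop confirms two copper bosses with the knob on the robot's side. My corner guesses were off, so I'll refit with corners read from the crop.

Run:
```python
from h import *
from scipy.optimize import least_squares
S=env.read_camera('scene');D=env.read_camera('side')
def pr(p,X):
    T=p['camera_from_world'];c=X@T[:3,:3].T+T[:3,3];u=c@p['camera_matrix'].T;return u[:,:2]/u[:,2:]
def H(x,y,a,L):
    c,s=np.cos(a),np.sin(a);L=np.array(L,float);return np.c_[x+c*L[:,0]-s*L[:,1],y+s*L[:,0]+c*L[:,1],L[:,2]]
rim=[(-.07,.065,.245),(.07,.065,.245),(.07,-.065,.245),(-.07,-.065,.245)]
us=np.array([(211,160.5),(159,200),(117,165.6),(167.7,133.5)],float)
ud=np.array([(287.5,204.7),(357.7,216.3),(352.5,274.2),(274.6,261.2)],float)
kn=lambda d:[(-.108-d,0,.275),(-.108-d,0,.25)]
ks=np.array([(201.8,124.8)]);kd=np.array([(258.5,217.5)])
f=lambda v:np.r_[(pr(S,H(*v[:3],rim))-us).ravel(),(pr(D,H(*v[:3],rim))-ud).ravel(),(pr(S,H(*v[:3],kn(v[3])[:1]))-ks).ravel(),(pr(D,H(*v[:3],kn(v[3])[:1]))-kd).ravel()]
r=least_squares(f,[.7,-.23,-.2,.003],loss='soft_l1');v=r.x
print(v[:2],np.degrees(v[2]),v[3],r.cost);print(f(v).round(1).reshape(-1,2).tolist());print(H(*v[:3],kn(v[3])))
o=env.get_obs();print(o['time_s'],o['tool_pos'],o['qpos'])
```

```text
[ 0.70799585 -0.23412409] -14.470414693180507 0.004115593758761844 9.962940118530755
[[-1.1, -0.4], [-1.5, -0.7], [-2.2, 1.7], [-0.3, -0.4], [-1.8, -1.9], [-0.1, -1.3], [0.5, 0.2], [-1.2, -1.8], [-0.9, 0.7], [-0.6, -1.2]]
[[ 0.59943692 -0.20610864  0.275     ]
 [ 0.59943692 -0.20610864  0.25      ]]
0.7 [ 0.22882926 -0.60841377  0.2226203 ] [70.19166226 18.38981854 -4.01599135 83.10642474  1.29826829 78.54229117
 -3.26151668]
```

Run:
```python
from h import *
S=env.read_camera('scene');T=S['camera_from_world'];K=S['camera_matrix'];R=T[:3,:3];C=-R.T@T[:3,3]
for n,q in dict(post=(212,33),pot=(250,55),block=(50,150),hammer=(115,160)).items():
    d=R.T@np.linalg.inv(K)@np.r_[q,1.];print(n,(C-d*C[2]/d[2]).round(3))
for X in [(.229,-.608,.223),(.41,-.41,.31),(.599,-.206,.25)]:
    c=K@(R@np.array(X)+T[:3,3]);print(X,c[:2]/c[2])
w=env.read_camera('wrist');save(w,'w0.png')
```

```text
post [-0.209 -0.666  0.   ]
pot [-0.125 -0.451  0.   ]
block [ 0.616 -0.741  0.   ]
hammer [ 0.565 -0.543  0.   ]
(0.229, -0.608, 0.223) [151.10543197  30.88162558]
(0.41, -0.41, 0.31) [168.10259198  46.99232313]
(0.599, -0.206, 0.25) [202.12757908 134.41064111]
```

View pics/w0.png

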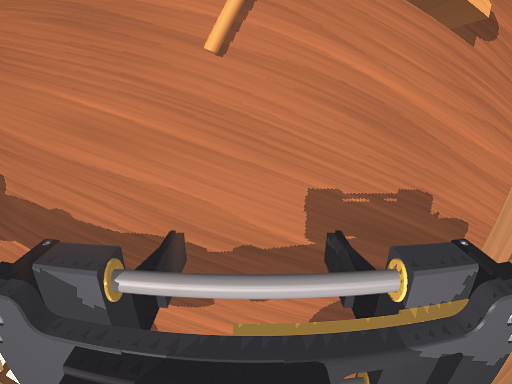

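The path is clear: the post and pot are well behind it, and the wrist view shows only the hammer handle, which is low. I'm moving towards a point above the knob.

apply_moves:
  targets:
    - [[20, 20, 30], [0, 0, -0.06]]
    - [[50, 50, 60], [0, 0, -0.16]]
    - [[82, 85, 85], [0, 0, -0.26]]
    - [[115, 120, 95], [0, 0, -0.36]]
    - [[148, 155, 95], [0, 0, -0.46]]
    - [[180, 190, 95], [0, 0, -0.56]]
    - [[212, 225, 95], [0, 0, -0.61]]
    - [[245, 260, 95], [0, 0, -0.61]]
  hand: 70

```text
time_s: 1.6
tool_pos: [0.4748, -0.3468, 0.318]
tool_rot: [180.0, -0.0, -14.4]
force: [1.3, -0.3, -1.2]
grip_width: 0.07
```

apply_moves:
  targets:
    - [[30, 34, 0], [0, 0, 0]]
    - [[60, 68, 0], [0, 0, 0]]
    - [[85, 100, 0], [0, 0, 0]]
    - [[105, 125, 0], [0, 0, 0]]
    - [[120, 140, 0], [0, 0, 0]]
    - [[125, 142, 0], [0, 0, 0]]
    - [[125, 142, 0], [0, 0, 0]]
    - [[125, 142, 0], [0, 0, 0]]

```text
time_s: 2.4
tool_pos: [0.598, -0.2084, 0.3175]
tool_rot: [179.9, 0.0, -14.5]
force: [0.1, 0.7, -0.2]
grip_width: 0.0699
```

Run:
```python
from h import *
from scipy.spatial.transform import Rotation as Ro
o=env.get_obs();print(o['time_s'],o['tool_pos'],o['tool_rot'],o['qpos'].round(1),o['force'])
w=env.read_camera('wrist');save(w,'w1.png')
print(w['camera_matrix'].tolist(),w['mount'].round(3).tolist())
R=Ro.from_euler('xyz',o['tool_rot'],degrees=True).as_matrix()
K=w['camera_matrix'];M=w['mount']
for r in env.regions_of(w,'hopper_knob'):
    print(r['conf'],r['rect'])
for X in [(.5994,-.2061,.275),(.5994,-.2061,.22)]:
    c=M[:3,:3].T@(R.T@(np.array(X)-o['tool_pos'])-M[:3,3]);th=np.arctan2(np.hypot(*c[:2]),c[2]);u=c[:2]/np.hypot(*c[:2])*th*K[0,0]+K[:2,2];print(X,u)
```

```text
2.4 [ 0.59795504 -0.20840701  0.31749485] [ 1.79926117e+02  3.12503879e-02 -1.44769634e+01] [ 32.3  16.  -19.9  76.2   5.5  88.7 -91.5] [ 0.11198458  0.65939335 -0.17485794]
[[297.3186396354542, 0.0, 254.99977719132497], [0.0, 297.3186396354542, 197.34683023625294], [0.0, 0.0, 1.0]] [[0.0, -0.953, -0.302, 0.082], [1.0, 0.0, -0.001, -0.0], [0.001, -0.302, 0.953, -0.162], [0.0, 0.0, 0.0, 1.0]]
0.59 [238.7, 158.0, 269.2, 235.6]
(0.5994, -0.2061, 0.275) [251.59796109 219.17508074]
(0.5994, -0.2061, 0.22) [252.20767513 196.83531937]
```

View pics/w1.png

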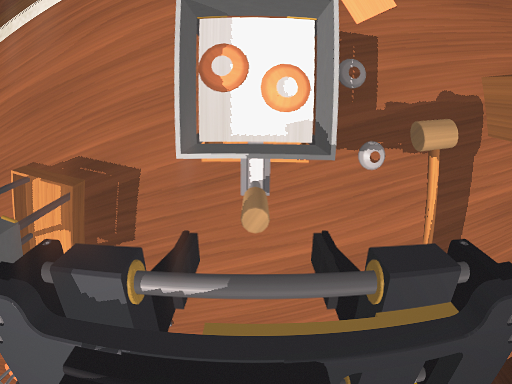

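The two bosses show at (223,67) and (286,88) with the knob top at (255,220), about 2.5 mm from my prediction. That puts the tool within 1 mm of the knob axis. I'm descending and gripping.

apply_moves:
  targets:
    - [[1, 0, -30], [0, 0, 0]]
    - [[1, 0, -60], [0, 0, 0]]
    - [[1, 0, -78], [0, 0, 0]]
    - [[1, 0, -86], [0, 0, 0]]
    - [[1, 0, -86], [0, 0, 0]]
    - [[1, 0, -86], [0, 0, 0]]

```text
time_s: 3.1
tool_pos: [0.6002, -0.2071, 0.2329]
tool_rot: [180.0, -0.1, -14.4]
force: [0.3, -0.6, -0.3]
grip_width: 0.0695
```

apply_moves:
  targets:
    - [[0, 0, 0], [0, 0, 0]]
    - [[0, 0, 0], [0, 0, 0]]
    - [[0, 0, 0], [0, 0, 0]]
    - [[0, 0, 0], [0, 0, 0]]
    - [[0, 0, 0], [0, 0, 0]]
    - [[0, 0, 0], [0, 0, 0]]
    - [[0, 0, 0], [0, 0, 0]]
  hand: 5
  squeeze: 20

```text
time_s: 3.8
tool_pos: [0.5993, -0.2085, 0.2315]
tool_rot: [179.8, 0.0, -14.4]
force: [-2.3, -8.6, -0.1]
grip_width: 0.0218
```

apply_moves:
  targets:
    - [[-5, 0, 0], [0, 0, 0]]
    - [[-10, 1, 0], [0, 0, 0]]
    - [[-15, 3, 0], [0, 0, 0]]
    - [[-20, 4, 0], [0, 0, 0]]
    - [[-25, 5, 0], [0, 0, 0]]
    - [[-30, 7, 0], [0, 0, 0]]
    - [[-33, 7, 0], [0, 0, 0]]
    - [[-33, 7, 0], [0, 0, 0]]

```text
time_s: 4.6
tool_pos: [0.5657, -0.1996, 0.2315]
tool_rot: [180.0, 0.1, -14.4]
force: [-1.3, -3.1, -0.8]
grip_width: 0.0215
```

Run:
```python
from h import *
o=env.get_obs();print(o['time_s'],o['tool_pos'],o['force'],o['grip_width'])
ims=[env.read_camera(c)['image'][:,:,::-1] for c in('side','wrist')]
cv2.imwrite('pics/p.png',np.hstack([cv2.resize(ims[0][190:380,200:390],(400,400)),cv2.resize(ims[1],(400,300),interpolation=cv2.INTER_AREA)[:, :] if 0 else cv2.resize(ims[1][:256,128:384],(400,400))]))
```

```text
4.6 [ 0.56566389 -0.19957099  0.23151157] [-1.25653031 -3.12119068 -0.77358828] 0.021506387944240368
```

View pics/p.png

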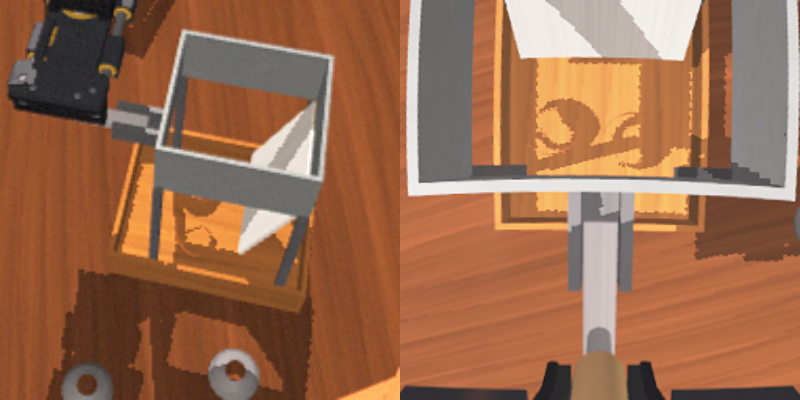

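The floor hangs open. Round outlines in the tray, at (570,130) and (630,140) in the right crop, look like the bosses. I'll release, retreat upward and check.

apply_moves:
  targets:
    - [[0, 0, 0], [0, 0, 0]]
    - [[0, 0, 0], [0, 0, 0]]
    - [[0, 0, 0], [0, 0, 0]]
    - [[0, 0, 0], [0, 0, 0]]
    - [[0, 0, 0], [0, 0, 0]]
    - [[0, 0, 0], [0, 0, 0]]
  hand: 65

```text
time_s: 5.3
tool_pos: [0.567, -0.1991, 0.2316]
tool_rot: [-180.0, 0.0, -14.3]
force: [-0.2, 0.7, -0.9]
grip_width: 0.0601
```

apply_moves:
  targets:
    - [[0, 0, 15], [0, 0, 0]]
    - [[0, 0, 45], [0, 0, 0]]
    - [[0, 0, 85], [0, 0, 0]]
    - [[-30, 8, 100], [0, 0, 0]]
    - [[-60, 15, 100], [0, 0, 0]]
    - [[-70, 18, 100], [0, 0, 0]]
    - [[-70, 18, 100], [0, 0, 0]]

```text
time_s: 6.0
tool_pos: [0.4963, -0.1814, 0.333]
tool_rot: [179.9, -0.1, -14.4]
force: [-0.2, -0.8, 0.1]
grip_width: 0.0649
```

Run:
```python
from h import *
o=env.get_obs();print(o['time_s'],o['tool_pos'],o['force'],o['grip_width'])
ims=[]
for c in('side','wrist','scene'):
    p=env.read_camera(c);ims.append(p['image'][:,:,::-1])
    for t in('boss_a','bar_a'):
        for r in env.regions_of(p,t): print(c,t,round(r['conf'],2),np.round(r['rect']))
z=lambda i,x,y,w,W=400:cv2.resize(i[y:y+w,x:x+w],(W,300 if W==300 else W),interpolation=cv2.INTER_CUBIC)
a=np.hstack([z(ims[0],240,200,140),z(ims[1],156,0,200)])
b=np.hstack([cv2.resize(ims[2][110:280,110:340],(400,200)),cv2.resize(ims[2][160:310,310:460],(200,200)),cv2.resize(ims[0][60:190,200:330],(200,200))])
cv2.imwrite('pics/q.png',np.vstack([a,b]))
```

```text
6.0 [ 0.49632571 -0.18139141  0.3330093 ] [-0.16851114 -0.80378456  0.05420417] 0.06490428319329301
side boss_a 0.75 [299. 355. 324. 380.]
side boss_a 0.66 [228. 364. 256. 383.]
wrist boss_a 0.71 [359.  83. 386. 107.]
wrist boss_a 0.58 [335.   5. 363.  32.]
scene boss_a 0.48 [149. 165. 166. 178.]
scene boss_a 0.44 [119. 203. 137. 220.]
scene boss_a 0.31 [206. 116. 220. 155.]
scene bar_a 0.81 [391. 216. 420. 240.]
```

View pics/q.png

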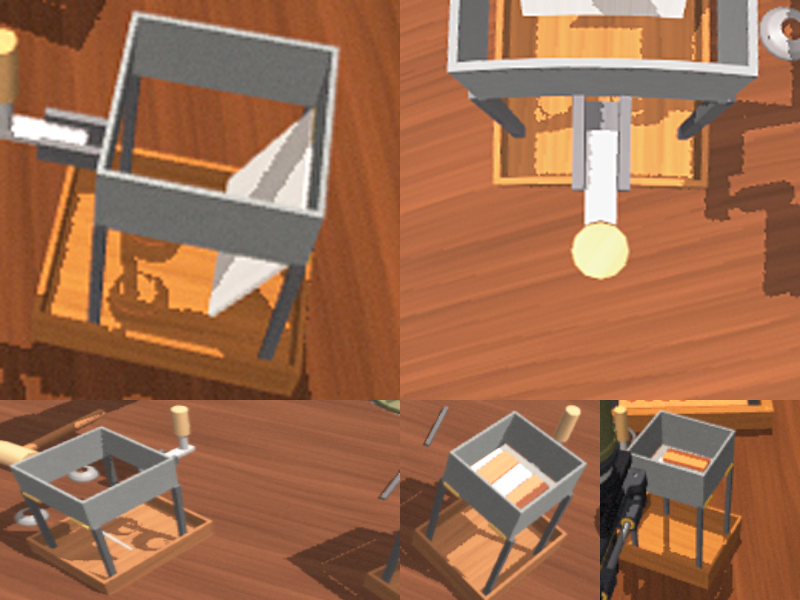

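The knob is free and the floor is open. The bars are still in place in the other hopper. I'll take one enlarged look at the tray to confirm both bosses.

Run:
```python
from h import *
ims=[env.read_camera(c)['image'][:,:,::-1] for c in('scene','side')]
z=lambda i,x,y,w:cv2.convertScaleAbs(cv2.resize(i[y:y+w,x:x+w],(400,400),interpolation=cv2.INTER_CUBIC),alpha=1.4)
cv2.imwrite('pics/r.png',np.hstack([z(ims[0],125,180,110),z(ims[1],250,260,80)]))
```

```text
(no output)
```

View pics/r.png

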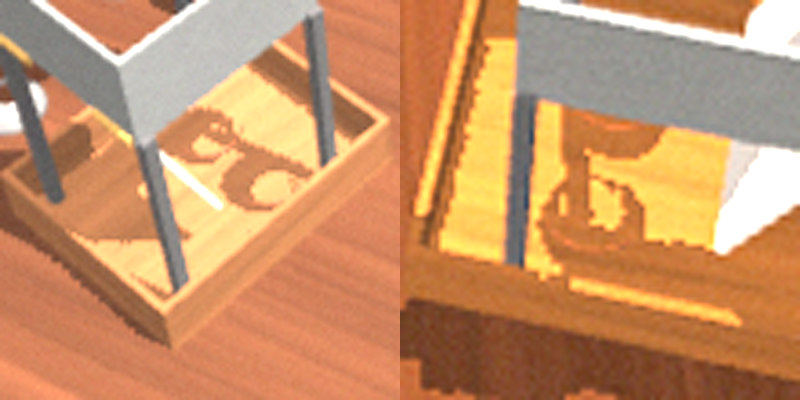

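Both views show two round bosses in the tray: scene crop (210,135) and (270,185), side crop (610,130) and (595,215). Handing in.

```bash
python3 -c "
from h import *
print(env.sign_off(),env.get_obs()['time_s'])"
```

```text
the job is handed in; nothing more can be done
the job is handed in; nothing more can be done
```

I drew the boss hopper's bolt about 34 mm outward by its knob, and the floor swung open. I then let go and backed the arm clear at about 6 s. The bolt is still drawn.

- **Bosses:** in the last pictures the hopper is empty, and two round shapes lie in its tray in both the scene and side views. I judged these by eye, because the detector did not report the bosses in the tray. It flagged the grey look-alikes (which I left alone) and some weaker false hits.
- **Other hopper:** it is still shut with its bars in place.
- **Forces:** the highest wrist force in the readings after each move was about 9 N. That was a brief sideways push as the grip closed.

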